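Put the samples away: vial to the cold block, bottles to their trays by cap colour

TASK

First stand the red-capped sample vial in the well of the cold block, since it must not warm up, and only then sort the four bottles by cap colour: blue caps into the blue tray, orange caps into the orange tray, one bottle to a bay. Leave everything standing upright on the floor of its bay and let go, tip nothing over on the way, and leave the grey-capped bottle where it is.

Things in the scene. Friction and masses are not known exactly. Their poses are not given: they have to be found in the camera images.
- sample_vial: Sample vial: round, straight, clear body with a paper label and a red cap, 30 mm in diameter all the way and 80 mm tall (cap from 60 mm up). About 50 g. Origin: centre of its underside; z up. Loose, standing on the bench.
- blue_white_bottle: Round bottle, white body with a paper label and a blue cap. Body 46 mm in diameter from the foot up to 74 mm, then a narrower neck, cap 36 mm in diameter from 80 to 100 mm (the top). About 140 g. Origin: centre of its underside; z up. Loose, standing on the bench.
- blue_amber_bottle: Round bottle, dark amber-brown body with a paper label and a blue cap. Body 42 mm in diameter from the foot up to 62 mm, then a narrower neck, cap 32 mm in diameter from 66 to 86 mm (the top). About 120 g. Origin: centre of its underside; z up. Loose, standing on the bench.
- orange_white_bottle: Round bottle, white body with a paper label and an orange cap. Body 46 mm in diameter from the foot up to 74 mm, then a narrower neck, cap 36 mm in diameter from 80 to 100 mm (the top). About 140 g. Origin: centre of its underside; z up. Loose, standing on the bench.
- orange_amber_bottle: Round bottle, dark amber-brown body with a paper label and an orange cap. Body 42 mm in diameter from the foot up to 62 mm, then a narrower neck, cap 32 mm in diameter from 66 to 86 mm (the top). About 120 g. Origin: centre of its underside; z up. Loose, standing on the bench.
- grey_cap_bottle: Round bottle, white body with a paper label and a light grey cap. Body 46 mm in diameter from the foot up to 74 mm, then a narrower neck, cap 36 mm in diameter from 80 to 100 mm (the top). About 140 g. Origin: centre of its underside; z up. Loose, standing on the bench. Not part of the job: it stays where it is.
- blue_tray: Blue open tray, fixed to the bench, 74 (x) x 144 (y) mm outside and 30 mm high, walls and floor 4 mm thick. One cross wall in the middle, as high as the rim, makes two equal square bays of 66 x 66 mm, centred at y = +35 mm and y = -35 mm in the tray's frame; each bay has room for one bottle. Origin: centre of its underside, on the bench; x across the tray, y along it, z up.
- orange_tray: Orange open tray, fixed to the bench, 74 (x) x 144 (y) mm outside and 30 mm high, walls and floor 4 mm thick. One cross wall in the middle, as high as the rim, makes two equal square bays of 66 x 66 mm, centred at y = +35 mm and y = -35 mm in the tray's frame; each bay has room for one bottle. Origin: centre of its underside, on the bench; x across the tray, y along it, z up.
- cold_block: Cold block: bare aluminium block fixed to the bench, 100 x 100 mm and 42 mm high, with one square well in its middle, 48 x 48 mm, open at the top, its dark floor 8 mm above the bench (34 mm deep). The small dark discs on its top are only marks. Origin: centre of its underside, on the bench; x and y along its sides, z up.
Things that resemble listed ones, but are neither listed nor needed, are in the scene too. What is shaped like the sample_vial but green is not meant.

How it is judged:
On the way:
1. the sample vial stands upright on the floor of the cold block's well, let go (x of sample_vial in the frame of cold_block between -0.025 and 0.025 m and y of sample_vial in the frame of cold_block between -0.025 and 0.025 m and z of sample_vial in the frame of cold_block below 0.013 m and angle between sample_vial's own z axis and vertical below 0.12 rad and contact force between sample_vial and the fingers below 0.1 N), for 0.2 s.
At the end, for the whole second after the job is handed in: The vial stands in the cold block's well, both blue-capped bottles in the blue tray's bays, both orange-capped ones in the orange tray's, resting on the floor (within 5 mm), upright within 0.12 rad, released, at rest; the grey-capped bottle is upright, within 30 mm of its start (x of sample_vial in the frame of cold_block between -0.025 and 0.025 m and y of sample_vial in the frame of cold_block between -0.025 and 0.025 m and z of sample_vial in the frame of cold_block below 0.013 m and angle between each of sample_vial, blue_white_bottle, blue_amber_bottle, orange_white_bottle, orange_amber_bottle, grey_cap_bottle's own z axis and vertical below 0.12 rad and linear speed of each of sample_vial, blue_white_bottle, blue_amber_bottle, orange_white_bottle, orange_amber_bottle below 0.02 m/s and angular speed of each of sample_vial, blue_white_bottle, blue_amber_bottle, orange_white_bottle, orange_amber_bottle below 0.2 rad/s and x of blue_white_bottle in the frame of blue_tray between -0.034 and 0.034 m and y of blue_white_bottle in the frame of blue_tray between -0.07 and 0.07 m and z of each of blue_white_bottle, blue_amber_bottle in the frame of blue_tray below 0.009 m and x of blue_amber_bottle in the frame of blue_tray between -0.034 and 0.034 m and y of blue_amber_bottle in the frame of blue_tray between -0.07 and 0.07 m and x of orange_white_bottle in the frame of orange_tray between -0.034 and 0.034 m and y of orange_white_bottle in the frame of orange_tray between -0.07 and 0.07 m and z of each of orange_white_bottle, orange_amber_bottle in the frame of orange_tray below 0.009 m and x of orange_amber_bottle in the frame of orange_tray between -0.034 and 0.034 m and y of orange_amber_bottle in the frame of orange_tray between -0.07 and 0.07 m and distance of grey_cap_bottle from where it was at the start of the episode below 0.03 m); the robot touches nothing.
It fails at once if a bottle is taken away (moved more than 30 mm) before the sample vial stands in the cold block (distance of any of blue_white_bottle, blue_amber_bottle, orange_white_bottle, orange_amber_bottle from where it was at the start of the episode above 0.03 m and not (x of sample_vial in the frame of cold_block between -0.025 and 0.025 m and y of sample_vial in the frame of cold_block between -0.025 and 0.025 m and z of sample_vial in the frame of cold_block below 0.013 m and angle between sample_vial's own z axis and vertical below 0.12 rad)).
It fails at once if the grey-capped bottle is moved more than 30 mm (distance of grey_cap_bottle from where it was at the start of the episode above 0.03 m).
It fails at once if a bottle or the vial is tipped over (leans more than 0.7 rad) (angle between any of blue_white_bottle, blue_amber_bottle, orange_white_bottle, orange_amber_bottle, grey_cap_bottle, sample_vial's own z axis and vertical above 0.7 rad).
It also fails if it takes over 122 s, if anything falls off the work surface, if the arm or the gripper's body presses on something with over 40 N, if the wrist force passes 120 N, or if a joint passes its speed limit or range.

ROBOT

A 6-joint arm with a two-finger parallel gripper is mounted at the origin on the work surface. World frame = base frame: x ahead of the robot, y to its left, z up, the work surface at z = 0. Lengths are in m, angles in rad, forces in N, time in s.
With the tool pointing down it reaches from about 0.35 to 0.85 m from the base axis. Payload 8.1 kg.
Tool frame: the origin (TCP) lies at the very end of the fingers, on their centre line; the grasp point (between the pads) lies 19 mm behind it; z points along the fingers, y is the line along which they close (so a half turn about z gives the same grasp; the last joint's range is limited). The gripper opens to 93 mm and grips with 3 to 60 N. Pads are 15 mm wide; open, the fingers measure 128 mm over their backs; the gripper's body (75 mm by 188 mm) begins 65 mm behind the grasp point.
Start: joints at [-1.294, 0.13, 1.488, -0, 1.523, -0.085], TCP at [0.212, -0.561, 0.219] pointing down, gripper open.
Joint ranges: [-2.96, 2.96], [-0.89, 2.26], [0.02, 2.5], [-1.34, 4.48], [0, 2.73], [-2.66, 2.66]. Speed limits (rad/s): [2.39, 2.39, 2.79, 3.14, 3.14, 3.14].

INTERFACE

Orientations are given as a rotation vector (axis times angle).
In Python, from plant import monitor, eyes, ticket gives the robot as it stands.
- The arm moves only by the tool arm_command, never from a script. Its argument "deltas" is a list that holds one entry, the list of rows, each a list of 6 numbers: the shift along the world's x, y, z in cm, then the turn, a rotation vector about the world's x, y, z in degrees. In form: [[[tx, ty, tz, rx, ry, rz], ...]]. A call has 1 to 12 rows; each row shifts and turns the commanded pose from where the row before left it; what a row does not reach is not made up. A row lasts 1/12 s, in which the tool goes at most 41.7 mm and 7.16 degrees, less where a joint would pass 70% of its speed; a pose out of reach is approached as far as the arm can. A call is refused whole if a number of a shift passes 4.17 or a number of a turn 7.16, either way. A call with a gripper value outside its range is refused whole. "gripper" is the opening, from -1 (shut) to 1 (fully open), set as the call begins (left out, the last holds). The fingers move at their own pace and stop on an object; "squeeze" is the grip in N (left out, the last holds). Time passes only in rows, so rows that do not move let the fingers close. It gives the time, the measured TCP pose, the force, the opening and the grip force at its end, in the units of the state.
- monitor.read_state(): the state, without advancing time (a new reading comes with each control period).
- eyes.read_camera(name): name is "scene" or "top" or "wrist"; returns the picture (480x640x3 uint8, blue, green, red); there is no depth.
- eyes.camera_model(name): a dict with "fx", "fy", "cx", "cy" (pixels), "rvec" (rotation vector, rad) and "tvec" (3), from world to camera coordinates, as OpenCV has them. Camera axes: x right, y down, z forward; pixel columns grow to the right and rows downward; lengths in m; the calibration is good to about 2 mm. A picture is of the moment at which its call begins: read the wrist's pose just before it. camera_model takes no time and is no camera call; for the wrist camera it gives the pose at the moment of the call.
- ticket.close_job(): hands the job in; it is judged then, once.
The state is a dict: "t": time; "q": joint angles; "dq": joint speeds; "joint_torque": joint torques, N m; "tool_pos": TCP position; "orientation": TCP orientation; "force": force on the tool from outside, world axes, zero at the start; "wrist_torque": the same for the moment, N m; "opening": finger opening in m; "gripper_force": force on a finger pad.
Only numpy, scipy, OpenCV 4.12 (cv2) and the standard library are available. Lean on these libraries where they do the work, as an engineer would, in place of code of your own. Each camera call takes 0.05 s, during which the arm holds its last target. There are 200 camera calls.

## Working session

There is one attempt and no reset: what is moved stays moved. The work goes in short steps, Python scripts to look and compute and a tool call to move; the robot and the scene stay as the last step left them, time stands still between calls to the robot, and variables do not carry over. Pictures are saved under pics/ and viewed, at most 14 in all, crops included, and the job is handed in when it is done.

Besides the shell and the picture viewer there is one more tool, called after ">>>" as name([rows], argument=value, ...), one row to a line, values as JSON. arm_command: Moves the arm, as the interface text tells. Its arguments: {"type":"object","properties":{"deltas":{"type":"array"},"gripper":{"type":"number"},"squeeze":{"type":"number"}},"required":["deltas"]}

```bash
ls; mkdir -p pics; python3 - <<'E'
from plant import monitor, eyes
import cv2
s=monitor.read_state();print(s)
for n in("top","scene"):
    im=eyes.read_camera(n);cv2.imwrite(f"pics/{n}0.png",im);print(eyes.camera_model(n))
E
```

```text
pics
{'t': 0.0, 'q': array([-1.29441398e+00,  1.31192748e-01,  1.48926724e+00,  3.17830660e-05,
        1.52300580e+00, -8.53667194e-02]), 'dq': array([ 0.00039191,  0.0005899 , -0.00113515, -0.00082503, -0.00030883,
       -0.00044393]), 'joint_torque': array([-2.24979274e-03, -5.59838998e+01, -4.91771543e+01,  7.67600024e-02,
        3.59356531e-02, -1.78888122e-04]), 'tool_pos': array([ 0.21224074, -0.56059669,  0.2175752 ]), 'orientation': array([-3.08850633e+00, -5.64802460e-01,  2.30812423e-04]), 'force': array([-0.178887  , -0.38417761, -1.08861821]), 'wrist_torque': array([ 0.05051243, -0.02182545, -0.01195135]), 'gripper_force': 0.0, 'opening': 0.09323224976343836}
{'fx': 440.78520801429465, 'fy': 440.78520801429465, 'cx': 318.5305365763002, 'cy': 250.31635906477496, 'rvec': array([ 2.09816608, -2.1501991 ,  0.11197596]), 'tvec': array([0.02845306, 0.47459279, 0.74027699])}
{'fx': 514.4283207001619, 'fy': 514.4283207001619, 'cx': 316.88143346698433, 'cy': 238.07727156163142, 'rvec': array([ 1.62595836,  1.90305531, -0.82727057]), 'tvec': array([ 0.08167096, -0.3085887 ,  1.48532654])}
```

View pics/top0.png

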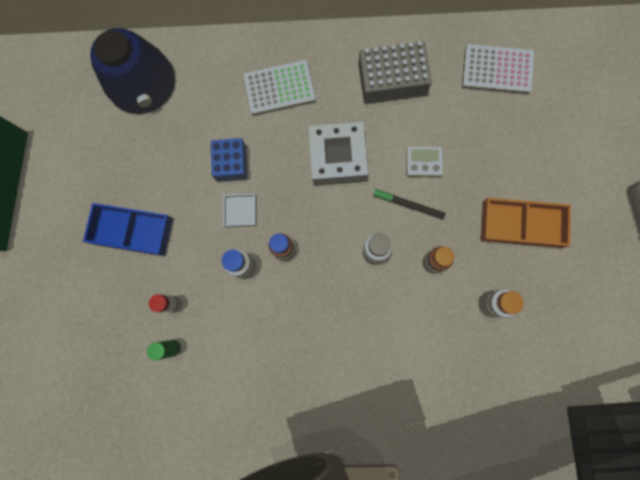

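View pics/scene0.png

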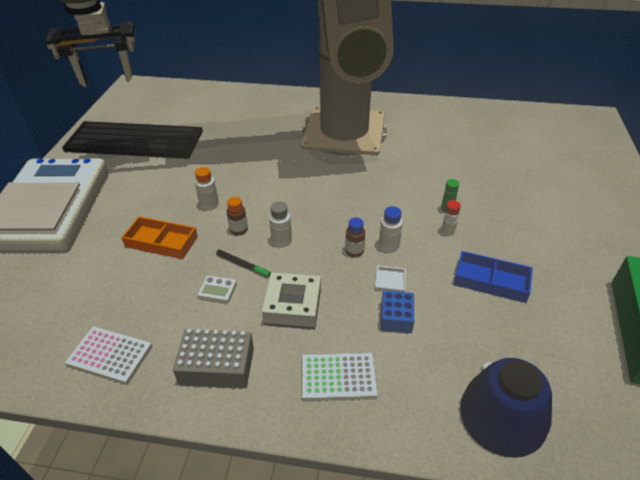

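Candidates for the vial are the red-capped vial at top px (160,303), or the green lookalike at (157,351), which I rule out. The blue caps are at (236,263) and (281,245), and the orange caps at (442,258) and (510,303). The grey cap at (378,245) stays where it is. The blue tray is at (127,230), not the blue rack at (228,160). The orange tray is at (526,223). The cold block is at (338,152), with six marks and one square well.

```bash
cat > h.py <<'E'
import numpy as np, cv2
from plant import monitor, eyes
def cast(uv,z,m):
    R=cv2.Rodrigues(m['rvec'])[0]; c=-R.T@m['tvec']
    uv=np.atleast_2d(uv).astype(float)
    d=np.c_[(uv[:,0]-m['cx'])/m['fx'],(uv[:,1]-m['cy'])/m['fy'],np.ones(len(uv))]@R
    return (c+d*((z-c[2])/d[:,2])[:,None])[:,:2]
def mask(im,col):
    h,s,v=cv2.split(cv2.cvtColor(im,cv2.COLOR_BGR2HSV).astype(int))
    if col=='blue': k=(h>105)&(h<130)&(s>130)&(v>60)
    if col=='orange': k=(h>5)&(h<20)&(s>170)&(v>110)
    if col=='red': k=((h<5)|(h>172))&(s>130)&(v>60)
    if col=='lite': k=(s<40)&(v>175)
    if col=='dark': k=(v<110)&(s<90)
    return k.astype(np.uint8)
def blob(im,col,px,r=45):
    "largest hull near px"
    k=mask(im,col); w=np.zeros_like(k); cv2.rectangle(w,(px[0]-r,px[1]-r),(px[0]+r,px[1]+r),1,-1)
    cs=cv2.findContours(k*w,cv2.RETR_EXTERNAL,cv2.CHAIN_APPROX_NONE)[0]
    c=max(cs,key=cv2.contourArea)
    return cv2.convexHull(c)[:,0,:].astype(np.float32)
def cen(h):
    M=cv2.moments(h); return np.array([M['m10']/M['m00'],M['m01']/M['m00']])
E
python3 - <<'E'
from h import *
im=cv2.imread('pics/top0.png'); m=eyes.camera_model('top')
R=cv2.Rodrigues(m['rvec'])[0];print('cam',-R.T@m['tvec'])
for n,c,p,z,r in [('vial','red',(160,303),.07,18),('bw','blue',(236,263),.09,18),('ba','blue',(281,245),.076,16),('ow','orange',(510,303),.09,20),('oa','orange',(442,258),.076,17)]:
    h=blob(im,c,p,r); print(n,cen(h),cv2.contourArea(h),cast(cen(h),z,m))
for n,c,p in [('bt','blue',(127,230)),('ot','orange',(526,223))]:
    h=blob(im,c,p,50); w=cast(h,.015,m).astype(np.float32)*1000; print(n,cast(cen(h),.015,m),cv2.minAreaRect(w))
h=blob(im,'dark',(338,150),17); print('well',cen(h),cast(cen(h),.042,m),cv2.minAreaRect(cast(h,.042,m).astype(np.float32)*1000))
print(im[153,320],im[150,338],im[243,378])
cv2.imwrite('pics/crop.png',np.hstack([cv2.resize(im[200:375,75:320],(490,350),interpolation=2), cv2.resize(im[110:195,298:378],(310,350))]))
E
```

```text
cam [ 0.36015506 -0.01504174  0.80257087]
vial [157.8975469  302.91486291] 231.0 [[0.3882217  0.28729285]]
bw [232.46974886 260.15753425] 292.0 [[0.45459361 0.15658248]]
ba [278.50380518 242.88888889] 219.0 [[0.48359344 0.0821413 ]]Traceback (most recent call last):
  File "<stdin>", line 5, in <module>
  File "h.py", line 20, in blob
    c=max(cs,key=cv2.contourArea)
ValueError: max() iterable argument is empty
```

```bash
python3 - <<'E'
import cv2
im=cv2.imread('pics/top0.png');hv=cv2.cvtColor(im,cv2.COLOR_BGR2HSV)
for x in range(218,256,3): print(x,hv[263,x],end=' ')
print()
for x in range(484,528,3): print(x,hv[303,x],end=' ')
print()
for x in range(426,458,3): print(x,hv[258,x],end=' ')
print()
for x in range(146,182,3): print(x,hv[303,x],end=' ')
print()
for x in range(304,374,4): print(x,hv[150,x],end=' ')
print()
for x in range(360,396,3): print(x,hv[245,x],end=' ')
cv2.imwrite('pics/crop.png',cv2.hconcat([cv2.resize(im[200:375,75:320],(490,350),interpolation=2), cv2.resize(im[110:195,298:378],(310,350))]))
E
```

```text
218 [ 25  36 136] 221 [113  25 132] 224 [112 159 160] 227 [112 159 160] 230 [112 158 163] 233 [112 155 164] 236 [111 155 164] 239 [111 152 163] 242 [113 126 103] 245 [ 27  23 109] 248 [ 42   9 136] 251 [24 32 80] 254 [26 29 71] 
484 [25 44 75] 487 [24 28 91] 490 [27 27 84] 493 [ 90  10 157] 496 [ 20  18 127] 499 [ 12 127  84] 502 [ 17 159 149] 505 [ 18 163 152] 508 [ 17 158 153] 511 [ 17 164 151] 514 [ 16 161 154] 517 [ 16 165 153] 520 [ 16 162 153] 523 [ 16 116 147] 526 [ 24  36 135] 
426 [23 27 84] 429 [ 11 111  85] 432 [ 12 123  89] 435 [ 15 145 116] 438 [ 19 151 155] 441 [ 19 152 154] 444 [ 18 154 154] 447 [ 17 155 156] 450 [ 17 160 155] 453 [ 16 131 150] 456 [ 24  35 137] 
146 [ 23  38 135] 149 [  2 150 150] 152 [  2 180 152] 155 [  1 175 153] 158 [  2 168 155] 161 [  2 170 153] 164 [  2 165 142] 167 [179 132  62] 170 [16 41 81] 173 [27 34 83] 176 [25 39 72] 179 [23 35 66] 
304 [ 25  34 135] 308 [ 25  33 140] 312 [ 90  12 164] 316 [ 93  14 164] 320 [ 94  12 164] 324 [ 85  12 131] 328 [25 18 83] 332 [25 18 85] 336 [21 21 85] 340 [18 15 83] 344 [20 19 82] 348 [12 15 83] 352 [ 86  12 153] 356 [ 83  12 165] 360 [ 90  11 165] 364 [ 86  11 164] 368 [ 25  34 136] 372 [ 27  34 135] 
360 [ 25  35 138] 363 [ 28  28 128] 366 [ 94  13 156] 369 [ 30  19 108] 372 [ 26  29 125] 375 [ 23  26 126] 378 [ 25  27 125] 381 [ 30  23 123] 384 [ 28  27 123] 387 [ 25  27 122] 390 [ 33  21 123] 393 [ 26  37 138]
```

View pics/crop.png

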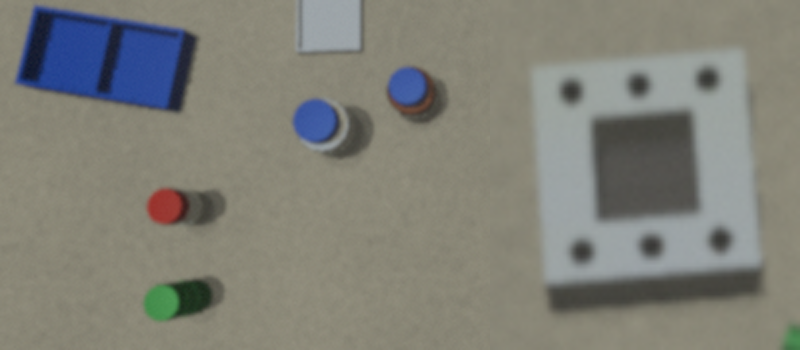

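The crop shows the red cap at about (158,303), with the green vial separate at (157,351). Cap tops are bright discs and the well is clear of obstructions.

```bash
python3 - <<'E'
import re
s=open('h.py').read()
a=s.index("    if col=='blue'");b=s.index("    return k.astype")
s=s[:a]+"""    if col=='blue': k=(h>105)&(h<125)&(s>90)&(v>135)
    if col=='orange': k=(h>8)&(h<23)&(s>90)&(v>130)
    if col=='red': k=((h<8)|(h>172))&(s>100)&(v>120)
    if col=='btray': k=(h>100)&(h<130)&(s>110)&(v>25)
    if col=='otray': k=(h>5)&(h<25)&(s>110)&(v>50)
    if col=='lite': k=(s<24)&(v>145)
    if col=='any': k=(s<400)
"""+s[b:]
open('h.py','w').write(s)
from h import *
im=cv2.imread('pics/top0.png'); m=eyes.camera_model('top')
for n,c,p,z,r in [('vial','red',(160,303),.08,18),('bw','blue',(236,263),.1,18),('ba','blue',(281,245),.086,16),('ow','orange',(510,303),.1,20),('oa','orange',(442,258),.086,17)]:
    h=blob(im,c,p,r); w=cast(h,z,m).astype(np.float32)*1000; print(n,cen(h).round(1),cast(cen(h),z,m).round(4),cv2.minEnclosingCircle(w))
for n,c,p,z in [('bt','btray',(127,230),.015),('ot','otray',(526,223),.015),('blk','lite',(338,150),.042)]:
    h=blob(im,c,p,50 if n!='blk' else 38); w=cast(h,z,m).astype(np.float32)*1000; print(n,cast(cen(h),z,m).round(4),cv2.minAreaRect(w))
print(cast([378,241],.1,m),cast([157,351],.08,m))
E
```

```text
vial [156.5 302.6] [[0.3885 0.2856]] ((388.3878479003906, 285.3511962890625), 14.579798698425293)
bw [231.6 259.9] [[0.4538 0.1557]] ((453.7732238769531, 155.52928161621094), 16.92632484436035)
ba [278.  242.4] [[0.4828 0.0817]] ((482.80499267578125, 81.79459381103516), 14.511361122131348)
ow [512.1 302.1] [[ 0.3757 -0.2853]] ((375.6236572265625, -285.0208435058594), 17.544113159179688)
oa [444.6 255.7] [[ 0.453  -0.1895]] ((453.1024169921875, -189.69961547851562), 15.512210845947266)
bt [[0.529 0.375]] ((529.31884765625, 374.65386962890625), (151.4180145263672, 74.90509033203125), 79.01099395751953)
ot [[ 0.5187 -0.3546]] ((519.1699829101562, -353.96240234375), (154.07388305664062, 79.49839782714844), 82.96768188476562)
blk [[ 0.6571 -0.0213]] ((657.673095703125, -21.038734436035156), (99.64202880859375, 100.76761627197266), 2.5244317054748535)
[[ 0.47799472 -0.08187712]] [[0.30990729 0.28205221]]
```

>>> arm_command([
  [[2.16, 3.28, 0, 0, 0, 0], [2.16, 3.28, 0, 0, 0, 0], [2.16, 3.28, 0, 0, 0, 0], [2.16, 3.28, 0, 0, 0, 0], [2.16, 3.28, 0, 0, 0, 0], [2.16, 3.28, 0, 0, 0, 0], [2.16, 3.28, 0, 0, 0, 0], [2.16, 3.28, 0, 0, 0, 0], [2.16, 3.28, 0, 0, 0, 0], [2.16, 3.28, 0, 0, 0, 0], [2.16, 3.28, 0, 0, 0, 0]],
], gripper=0.6)

```text
t: 1.02
tool_pos: [0.4505, -0.1985, 0.2184]
orientation: [-3.09, -0.565, 0.0]
force: [-0.2, -0.3, -0.9]
opening: 0.0742
gripper_force: 0.0
```

>>> arm_command([
  [[-0.45, 3.9, 0, 0, 0, 0], [-0.45, 3.9, 0, 0, 0, 0], [-0.45, 3.9, 0, 0, 0, 0], [-0.45, 3.9, 0, 0, 0, 0], [-0.45, 3.9, 0, 0, 0, 0], [-0.45, 3.9, 0, 0, 0, 0], [-0.45, 3.9, 0, 0, 0, 0], [-0.45, 3.9, 0, 0, 0, 0], [-0.45, 3.9, 0, 0, 0, 0], [-0.45, 3.9, 0, 0, 0, 0], [-0.45, 3.9, 0, 0, 0, 0], [-0.45, 3.9, 0, 0, 0, 0]],
])

```text
t: 2.02
tool_pos: [0.3951, 0.2695, 0.2184]
orientation: [3.09, 0.566, -0.0]
force: [0.4, -0.6, 0.7]
opening: 0.0744
gripper_force: 0.0
```

```bash
python3 - <<'E'
from h import *
im=cv2.imread('pics/top0.png')
cv2.imwrite('pics/trays.png',cv2.hconcat([cv2.resize(im[195:265,78:178],None,fx=4,fy=4,interpolation=2),cv2.resize(im[190:260,478:578],None,fx=4,fy=4,interpolation=2)]))
w=eyes.read_camera('wrist'); cv2.imwrite('pics/w1.png',w); s=monitor.read_state(); print(s['t'],s['tool_pos'],s['orientation'],s['opening'],s['q']); 
m=eyes.camera_model('wrist');print(m)
p=np.array([.3885,.2856,.08]);print(cv2.projectPoints(p[None],m['rvec'],m['tvec'],np.array([[m['fx'],0,m['cx']],[0,m['fy'],m['cy']],[0,0,1]]),None)[0])
E
```

```text
2.0667 [0.3935158  0.27539711 0.2182262 ] [-3.08545794e+00 -5.69717961e-01  6.95891830e-04] 0.0741996593378733 [ 0.50072028 -0.1999692   1.81164449  0.00391994  1.52909492  1.70617557]
{'fx': 350.68092993872756, 'fy': 350.68092993872756, 'cx': 319.4922474608206, 'cy': 239.32047945528257, 'rvec': array([-2.41643529,  1.66061425,  0.21148562]), 'tvec': array([0.11587516, 0.42225173, 0.50229801])}
[[[305.95825633 229.14705949]]]
```

View pics/trays.png

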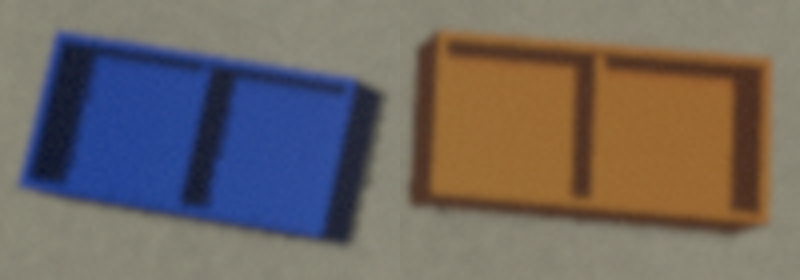

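View pics/w1.png

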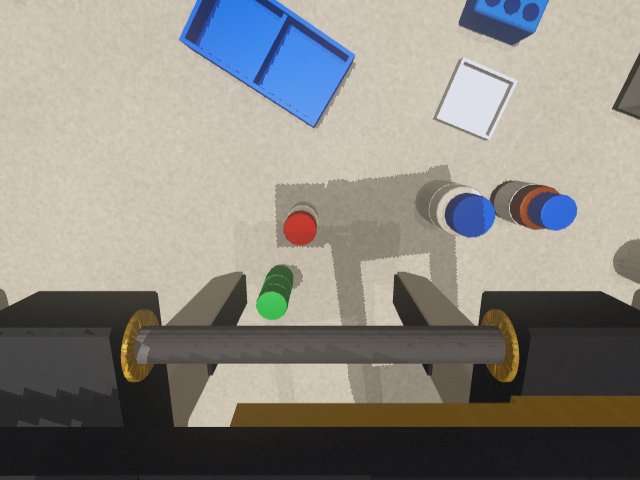

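The tray crop gives the rim corners. In the wrist view the red cap is at (300,227), and the green vial at (272,305) sits to the side between the fingers, 79 mm away. I'm re-shooting now that the arm has settled.

```bash
python3 - <<'E'
from h import *
m=eyes.camera_model('top')
for n,P in [('b',[(92.5,203.25),(83.5,241.25),(159.25,254.5),(167.5,215)]),('o',[(487.5,198.25),(486,239),(569.25,245.5),(570,205)])]:
    w=cast(P,.03,m); l=(w[0]+w[1]-w[2]-w[3]);a=np.degrees(np.arctan2(l[1],l[0]))
    print(n,w.mean(0),'len',np.hypot(*l)/2,'ang',a,'wid',np.linalg.norm(w[0]+w[3]-w[1]-w[2])/2)
eyes.read_camera('wrist')
s=monitor.read_state();m=eyes.camera_model('wrist');im=eyes.read_camera('wrist')
print(s['tool_pos'],s['orientation'])
hv=cv2.cvtColor(im,cv2.COLOR_BGR2HSV);print([hv[y,x] for x,y in[(300,228),(472,214),(560,211)]])
for n,c,p,z,r in [('vial','red',(300,228),.08,40),('bw','blue',(472,214),.1,30),('ba','blue',(560,211),.086,25)]:
    h=blob(im,c,p,r); w=cast(h,z,m).astype(np.float32)*1000; print(n,cen(h).round(1),cast(cen(h),z,m).round(4),cv2.minEnclosingCircle(w))
for P in [(300,227),(305,207)]: pass
E
```

```text
b [0.52632436 0.36843813] len 0.14399528398079697 ang 79.00265849035844 wid 0.07274629378871059
o [ 0.51634139 -0.35140309] len 0.14213612489696453 ang 83.4478364678257 wid 0.07296348981950891
[0.39412848 0.27228575 0.2180614 ] [-3.08715218e+00 -5.73703077e-01  1.74926501e-03]
[array([  3, 201, 188], dtype=uint8), array([112, 170, 165], dtype=uint8), array([110, 195, 216], dtype=uint8)]
vial [302.9 228.7] [[0.3885 0.2848]] ((388.4330139160156, 285.0377197265625), 15.484643936157227)
bw [477.6 216.9] [[0.454  0.1552]] ((453.8197326660156, 155.0703125), 17.494890213012695)
ba [562.4 213.6] [[0.4826 0.0818]] ((482.38861083984375, 81.73165893554688), 15.635558128356934)
```

>>> arm_command([
  [[-0.73, 1.68, -1, 0, 0, 0], [0, 0, -2, 0, 0, 0], [0, 0, -2, 0, 0, 0], [0, 0, -2, 0, 0, 0], [0, 0, 0, 0, 0, 0], [0, 0, 0, 0, 0, 0], [0, 0, 0, 0, 0, 0]],
])

```text
t: 2.75
tool_pos: [0.3894, 0.2839, 0.1497]
orientation: [-3.091, -0.564, -0.001]
force: [0.2, -0.4, 1.3]
opening: 0.0745
gripper_force: 0.0
```

>>> arm_command([
  [[-0.1, 0.1, -2, 0, 0, 0], [0, 0, -2, 0, 0, 0], [0, 0, -2, 0, 0, 0], [0, 0, -2, 0, 0, 0], [0, 0, -2, 0, 0, 0], [0, 0, -1, 0, 0, 0], [0, 0, 0, 0, 0, 0], [0, 0, 0, 0, 0, 0]],
])

```text
t: 3.42
tool_pos: [0.3883, 0.2856, 0.0396]
orientation: [-3.09, -0.565, -0.001]
force: [-0.1, 0.0, 1.0]
opening: 0.0744
gripper_force: 0.0
```

>>> arm_command([
  [[0, 0, 0, 0, 0, 0], [0, 0, 0, 0, 0, 0], [0, 0, 0, 0, 0, 0], [0, 0, 0, 0, 0, 0], [0, 0, 0, 0, 0, 0], [0, 0, 0, 0, 0, 0], [0, 0, 0, 0, 0, 0], [0, 0, 0, 0, 0, 0]],
], gripper=-1, squeeze=12)

```text
t: 4.08
tool_pos: [0.3877, 0.2855, 0.0386]
orientation: [3.09, 0.565, -0.0]
force: [0.1, -0.9, 0.4]
opening: 0.0299
gripper_force: 12.0
```

>>> arm_command([
  [[0, 0, 1.5, 0, 0, 0], [0, 0, 2.5, 0, 0, 0], [0, 0, 3, 0, 0, 0], [0, 0, 3, 0, 0, 0], [0, 0, 2.2, 0, 0, 0], [0, 0, 0, 0, 0, 0]],
])

```text
t: 4.58
tool_pos: [0.3904, 0.2871, 0.1664]
orientation: [-3.087, -0.565, -0.013]
force: [-0.1, 0.1, 0.6]
opening: 0.0298
gripper_force: 12.0
```

>>> arm_command([
  [[1.2, -1.36, 0, 0, 0, 0], [2.2, -2.5, 0, 0, 0, 0], [2.7, -3.1, 0, 0, 0, 0], [2.7, -3.1, 0, 0, 0, 0], [2.7, -3.1, 0, 0, 0, 0], [2.7, -3.1, 0, 0, 0, 0], [2.7, -3.1, 0, 0, 0, 0], [2.7, -3.1, 0, 0, 0, 0], [2.7, -3.1, 0, 0, 0, 0], [2.6, -2.9, 0, 0, 0, 0], [1.4, -1.6, 0, 0, 0, 0], [0.6, -0.7, 0, 0, 0, 0]],
])

```text
t: 5.58
tool_pos: [0.6576, -0.0253, 0.1589]
orientation: [3.091, 0.561, -0.002]
force: [1.2, -0.2, -0.9]
opening: 0.0299
gripper_force: 12.0
```

>>> arm_command([
  [[0, 0, 0, 0, 0, 0], [0, 0, 0, 0, 0, 0], [0, 0, 0, 0, 0, 0], [0, 0, 0, 0, 0, 0]],
])

```text
t: 5.92
tool_pos: [0.6559, -0.0205, 0.1606]
orientation: [-3.089, -0.568, 0.001]
force: [1.0, -0.5, -0.4]
opening: 0.0299
gripper_force: 12.0
```

```bash
python3 - <<'E'
from h import *
s=monitor.read_state();m=eyes.camera_model('wrist');im=eyes.read_camera('wrist');cv2.imwrite('pics/w2.png',im)
print(s['tool_pos'],s['opening'],s['gripper_force'])
K=np.array([[m['fx'],0,m['cx']],[0,m['fy'],m['cy']],[0,0,1]])
print(cv2.projectPoints(np.array([[.6575,-.021,.042]]),m['rvec'],m['tvec'],K,None)[0])
E
```

```text
[ 0.65593338 -0.0205244   0.16063133] 0.029918894321252325 11.998278200626373
[[[319.24816926 231.46043762]]]
```

View pics/w2.png

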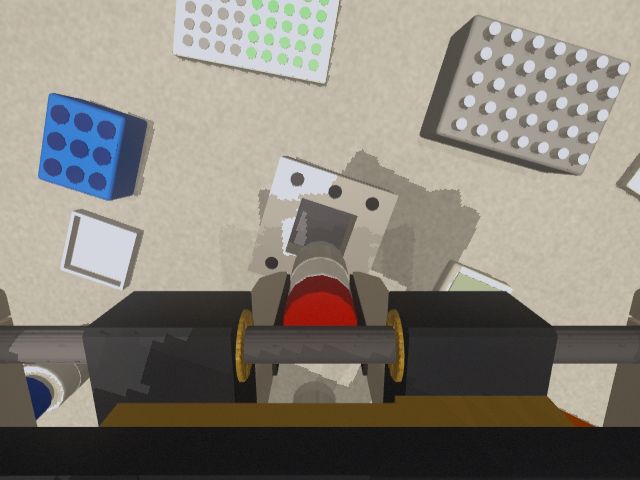

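The picture shows the vial held below the red cap. The well centre is at about (321,231), against a predicted (319,231), so it lines up.

>>> arm_command([
  [[0.15, -0.05, -2, 0, 0, 0], [0, 0, -2, 0, 0, 0], [0, 0, -2, 0, 0, 0], [0, 0, -2, 0, 0, 0], [0, 0, -1.2, 0, 0, 0], [0, 0, -0.9, 0, 0, 0], [0, 0, -0.7, 0, 0, 0], [0, 0, -0.5, 0, 0, 0], [0, 0, 0, 0, 0, 0], [0, 0, 0, 0, 0, 0], [0, 0, 0, 0, 0, 0]],
])

```text
t: 6.88
tool_pos: [0.659, -0.0227, 0.0488]
orientation: [3.09, 0.565, 0.003]
force: [0.8, -0.3, -0.2]
opening: 0.03
gripper_force: 12.0
```

>>> arm_command([
  [[0, 0, -0.15, 0, 0, 0], [0, 0, 0, 0, 0, 0], [0, 0, 0, 0, 0, 0], [0, 0, 0, 0, 0, 0]],
])

```text
t: 7.22
tool_pos: [0.6587, -0.0228, 0.0467]
orientation: [3.09, 0.565, 0.002]
force: [0.4, -0.0, 1.1]
opening: 0.0296
gripper_force: 12.0
```

>>> arm_command([
  [[0, 0, 0, 0, 0, 0], [0, 0, 0, 0, 0, 0], [0, 0, 0, 0, 0, 0], [0, 0, 0, 0, 0, 0], [0, 0, 0, 0, 0, 0]],
], gripper=0.4)

```text
t: 7.63
tool_pos: [0.6581, -0.0226, 0.046]
orientation: [-3.09, -0.565, 0.0]
force: [-0.5, 0.2, -0.3]
opening: 0.0585
gripper_force: 0.0
```

>>> arm_command([
  [[0, 0, 1, 0, 0, 0], [0, 0, 2, 0, 0, 0], [0, 0, 3, 0, 0, 0], [0, 0, 3, 0, 0, 0], [0, 0, 3, 0, 0, 0], [0, 0, 1, 0, 0, 0], [0, 0, 0, 0, 0, 0], [0, 0, 0, 0, 0, 0], [0, 0, 0, 0, 0, 0]],
])

```text
t: 8.38
tool_pos: [0.6571, -0.0225, 0.1739]
orientation: [-3.089, -0.565, 0.005]
force: [-0.3, 0.2, -0.6]
opening: 0.065
gripper_force: 0.0
```

```bash
python3 - <<'E'
from h import *
s=monitor.read_state();print(s['t'],s['tool_pos'],s['orientation'],s['q'])
a=eyes.read_camera('wrist');b=eyes.read_camera('scene')
cv2.imwrite('pics/p3.png',cv2.hconcat([cv2.resize(a,(480,360)),cv2.resize(b[240:345,230:335],(320,360),interpolation=2)[:, :320]]))
E
```

```text
8.3833 [ 0.65705722 -0.02254539  0.17387235] [-3.0894657  -0.56501862  0.00468292] [-1.12245305e-01  3.09770775e-01  1.36426742e+00 -1.78247561e-05
  1.47066406e+00  1.09677980e+00]
```

View pics/p3.png

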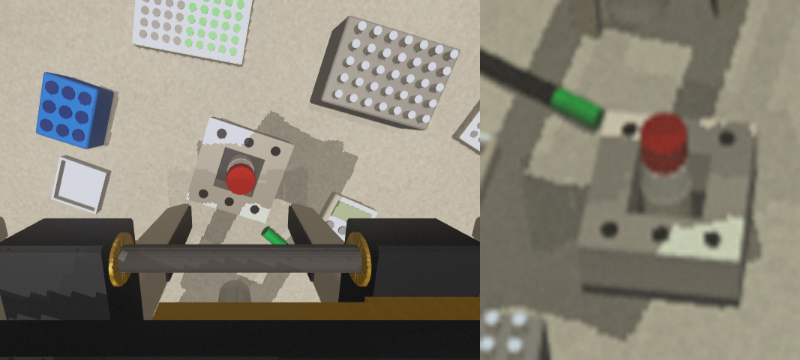

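The vial stands upright in the well at (240,178), red cap up, with the fingers clear of it. The blue-amber bottle is next.

>>> arm_command([
  [[-1.94, 1.16, 0, 0, 0, 6.48], [-1.94, 1.16, 0, 0, 0, 6.48], [-1.94, 1.16, 0, 0, 0, 6.48], [-1.94, 1.16, 0, 0, 0, 6.48], [-1.94, 1.16, 0, 0, 0, 6.48], [-1.94, 1.16, 0, 0, 0, 6.48], [-1.94, 1.16, 0, 0, 0, 6.48], [-1.94, 1.16, 0, 0, 0, 6.48], [-1.94, 1.16, 0, 0, 0, 6.48], [0, 0, 0, 0, 0, 0], [0, 0, 0, 0, 0, 0], [0, 0, 0, 0, 0, 0]],
], gripper=0.8)

```text
t: 9.48
tool_pos: [0.4837, 0.0815, 0.1755]
orientation: [-2.425, -1.997, 0.001]
force: [-0.5, 0.0, -0.2]
opening: 0.0837
gripper_force: 0.0
```

```bash
python3 - <<'E'
from h import *
eyes.read_camera('top')
s=monitor.read_state();print(s['t'],s['tool_pos'],s['orientation'],s['q'][5])
from scipy.spatial.transform import Rotation as R
y=R.from_rotvec(s['orientation']).as_matrix();print(y[:,1],y[:,2])
E
```

```text
9.5333 [0.48393776 0.08131941 0.17560911] [-2.42542332e+00 -1.99652615e+00  9.59350676e-04] 0.2555643417207575
[ 9.81360023e-01 -1.92177697e-01 -4.87520860e-04] [-5.53338287e-04 -2.88812437e-04 -9.99999805e-01]
```

>>> arm_command([
  [[-0.12, 0.05, -2, 0, 0, 0], [0, 0, -3, 0, 0, 0], [0, 0, -3, 0, 0, 0], [0, 0, -3, 0, 0, 0], [0, 0, -2, 0, 0, 0], [0, 0, -1.3, 0, 0, 0], [0, 0, 0, 0, 0, 0], [0, 0, 0, 0, 0, 0], [0, 0, 0, 0, 0, 0]],
])

```text
t: 10.28
tool_pos: [0.4835, 0.0819, 0.034]
orientation: [2.424, 1.998, 0.001]
force: [-0.3, -0.1, 0.8]
opening: 0.0836
gripper_force: 0.0
```

>>> arm_command([
  [[0, 0, 0, 0, 0, 0], [0, 0, 0, 0, 0, 0], [0, 0, 0, 0, 0, 0], [0, 0, 0, 0, 0, 0], [0, 0, 0, 0, 0, 0], [0, 0, 0, 0, 0, 0], [0, 0, 0, 0, 0, 0], [0, 0, 0, 0, 0, 0]],
], gripper=-1, squeeze=20)

```text
t: 10.95
tool_pos: [0.4825, 0.0823, 0.0332]
orientation: [2.423, 1.999, 0.0]
force: [0.4, 0.1, 0.5]
opening: 0.0416
gripper_force: 20.0
```

>>> arm_command([
  [[0, 0, 1, 0, 0, 0], [0, 0, 2, 0, 0, 0], [0, 0, 3, 0, 0, 0], [0, 0, 3, 0, 0, 0], [0, 0, 2.5, 0, 0, 0], [0, 0, 1, 0, 0, 0], [0, 0, 0, 0, 0, 0], [0, 0, 0, 0, 0, 0]],
])

```text
t: 11.62
tool_pos: [0.4824, 0.0822, 0.1578]
orientation: [2.423, 1.999, 0.0]
force: [-0.8, 0.0, -2.2]
opening: 0.0416
gripper_force: 20.0
```

>>> arm_command([
  [[0.2, 1.2, 0, 0, 0, 0], [0.35, 2.4, 0, 0, 0, 0], [0.5, 3.4, 0, 0, 0, 0], [0.5, 3.4, 0, 0, 0, 0], [0.5, 3.4, 0, 0, 0, 0], [0.5, 3.4, 0, 0, 0, 0], [0.5, 3.4, 0, 0, 0, 0], [0.4, 2.6, 0, 0, 0, 0], [0.29, 2.04, 0, 0, 0, 0], [0, 0, 0, 0, 0, 0], [0, 0, 0, 0, 0, 0], [0, 0, 0, 0, 0, 0]],
])

```text
t: 12.62
tool_pos: [0.5186, 0.3341, 0.156]
orientation: [-2.423, -2.0, 0.006]
force: [0.5, -0.5, -1.5]
opening: 0.0417
gripper_force: 20.0
```

```bash
python3 - <<'E'
from h import *
im=eyes.read_camera('wrist')
s=monitor.read_state();m=eyes.camera_model('wrist');im=eyes.read_camera('wrist')
print(s['tool_pos'])
K=np.array([[m['fx'],0,m['cx']],[0,m['fy'],m['cy']],[0,0,1]])
d=np.array([.191,.982,0]);x=np.array([.982,-.191,0]);c=np.array([.5265,.369,.03])
for a,b in[(1,1),(1,-1),(-1,1),(-1,-1)]:
    p=c+d*.072*a+x*.037*b
    u=cv2.projectPoints(p[None],m['rvec'],m['tvec'],K,None)[0].ravel();print(u); cv2.circle(im,tuple(int(t) for t in u),4,(0,255,255),-1)
cv2.imwrite('pics/w4.png',im)
E
```

```text
[0.51895851 0.33374207 0.15654201]
[368.82923557  94.45730625]
[273.57919073  94.33520303]
[362.87335076 270.06654546]
[278.63927113 269.88267026]
```

View pics/w4.png

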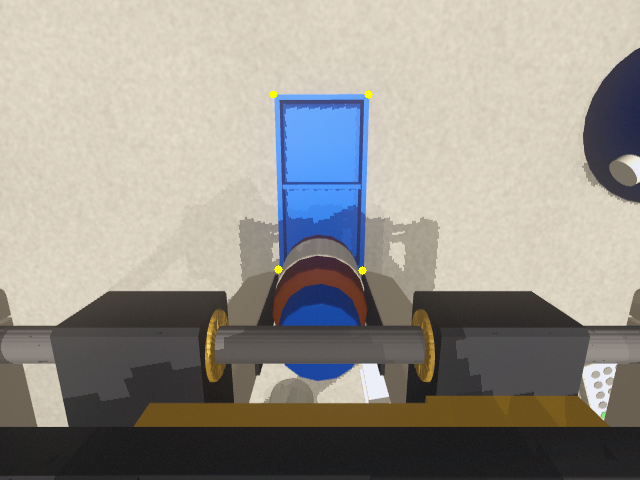

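The projected rim corners (yellow) sit on the tray's rim, so the tray pose is confirmed to about 1 mm.

>>> arm_command([
  [[0.1, 0.05, -2, 0, 0, 0], [0, 0, -2.5, 0, 0, 0], [0, 0, -2.5, 0, 0, 0], [0, 0, -2, 0, 0, 0], [0, 0, -1.2, 0, 0, 0], [0, 0, -0.8, 0, 0, 0], [0, 0, -0.5, 0, 0, 0], [0, 0, -0.3, 0, 0, 0], [0, 0, -0.1, 0, 0, 0], [0, 0, 0, 0, 0, 0], [0, 0, 0, 0, 0, 0], [0, 0, 0, 0, 0, 0]],
])

```text
t: 13.72
tool_pos: [0.5214, 0.3355, 0.0402]
orientation: [2.423, 1.999, 0.002]
force: [-0.9, 0.1, -1.5]
opening: 0.0417
gripper_force: 20.0
```

>>> arm_command([
  [[0, 0, -0.2, 0, 0, 0], [0, 0, 0, 0, 0, 0], [0, 0, 0, 0, 0, 0], [0, 0, 0, 0, 0, 0], [0, 0, 0, 0, 0, 0]],
])

```text
t: 14.13
tool_pos: [0.5209, 0.3352, 0.0373]
orientation: [2.423, 1.999, 0.001]
force: [0.6, 0.1, -0.5]
opening: 0.0418
gripper_force: 20.0
```

>>> arm_command([
  [[0, 0, 0, 0, 0, 0], [0, 0, 0, 0, 0, 0], [0, 0, 0, 0, 0, 0], [0, 0, 0, 0, 0, 0], [0, 0, 0, 0, 0, 0]],
], gripper=0.8)

```text
t: 14.55
tool_pos: [0.5208, 0.3352, 0.0372]
orientation: [2.423, 1.999, -0.0]
force: [0.5, -0.0, -0.3]
opening: 0.0706
gripper_force: 0.0
```

>>> arm_command([
  [[0, 0, 1, 0, 0, 0], [0, 0, 2.5, 0, 0, 0], [0, 0, 3.5, 0, 0, 0], [0, 0, 3.8, 0, 0, 0], [0, 0, 3, 0, 0, 0], [-1.1, -2.99, 0, 0, 0, 0], [-1.1, -2.99, 0, 0, 0, 0], [-1.1, -2.99, 0, 0, 0, 0], [-1.1, -2.99, 0, 0, 0, 0], [-1.1, -2.99, 0, 0, 0, 0], [-1.1, -2.99, 0, 0, 0, 0], [0, 0, 0, 0, 0, 0]],
])

```text
t: 15.55
tool_pos: [0.4533, 0.1519, 0.1756]
orientation: [2.425, 1.996, -0.002]
force: [-0.3, -0.7, 0.1]
opening: 0.0837
gripper_force: 0.0
```

>>> arm_command([
  [[0, 0, 0, 0, 0, 0], [0, 0, 0, 0, 0, 0], [0, 0, 0, 0, 0, 0], [0, 0, 0, 0, 0, 0]],
])

```text
t: 15.88
tool_pos: [0.4551, 0.1566, 0.1754]
orientation: [-2.422, -2.001, -0.001]
force: [0.2, -0.1, -1.0]
opening: 0.0837
gripper_force: 0.0
```

```bash
python3 - <<'E'
from h import *
s=monitor.read_state();m=eyes.camera_model('top');im=eyes.read_camera('top');cv2.imwrite('pics/top5.png',im)
print(s['t'],s['tool_pos'])
K=np.array([[m['fx'],0,m['cx']],[0,m['fy'],m['cy']],[0,0,1]])
u=cv2.projectPoints(np.array([[.5198,.3346,.09]]),m['rvec'],m['tvec'],K,None)[0].ravel();print(u)
w=im[180:270,70:190];cv2.imwrite('pics/c5.png',cv2.resize(w,None,fx=4,fy=4))
E
```

```text
15.8833 [0.45509314 0.15661482 0.17537384]
[128.0116553  224.54954667]
```

View pics/c5.png

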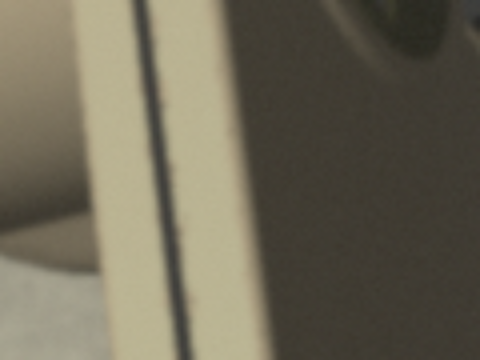

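The arm hides the tray in the top view, so I'll check it with the wrist camera on the next carry. Now grasping blue-white.

>>> arm_command([
  [[-0.1, -0.1, -2, 0, 0, 0], [0, 0, -3, 0, 0, 0], [0, 0, -3, 0, 0, 0], [0, 0, -3, 0, 0, 0], [0, 0, -2, 0, 0, 0], [0, 0, -0.9, 0, 0, 0], [0, 0, 0, 0, 0, 0], [0, 0, 0, 0, 0, 0], [0, 0, 0, 0, 0, 0]],
])

```text
t: 16.68
tool_pos: [0.4552, 0.1553, 0.0379]
orientation: [2.422, 1.999, 0.004]
force: [0.5, -0.7, 0.5]
opening: 0.0837
gripper_force: 0.0
```

>>> arm_command([
  [[0, 0, 0, 0, 0, 0], [0, 0, 0, 0, 0, 0], [0, 0, 0, 0, 0, 0], [0, 0, 0, 0, 0, 0], [0, 0, 0, 0, 0, 0], [0, 0, 0, 0, 0, 0], [0, 0, 0, 0, 0, 0]],
], gripper=-1)

```text
t: 17.27
tool_pos: [0.4538, 0.1548, 0.0362]
orientation: [2.423, 1.999, 0.0]
force: [-0.6, 0.3, 1.2]
opening: 0.0456
gripper_force: 20.0
```

>>> arm_command([
  [[0, 0, 1, 0, 0, 0], [0, 0, 2, 0, 0, 0], [0, 0, 3, 0, 0, 0], [0, 0, 3, 0, 0, 0], [0, 0, 2.5, 0, 0, 0], [0, 0, 1, 0, 0, 0], [0, 0, 0, 0, 0, 0], [0, 0, 0, 0, 0, 0]],
])

```text
t: 17.93
tool_pos: [0.4538, 0.1547, 0.1607]
orientation: [2.423, 1.999, 0.0]
force: [0.3, 0.1, -1.7]
opening: 0.0459
gripper_force: 20.0
```

>>> arm_command([
  [[0.4, 1.2, 0, 0, 0, 0], [0.8, 2.4, 0, 0, 0, 0], [1.05, 3.3, 0, 0, 0, 0], [1.05, 3.3, 0, 0, 0, 0], [1.05, 3.3, 0, 0, 0, 0], [1.05, 3.3, 0, 0, 0, 0], [1.05, 3.3, 0, 0, 0, 0], [0.9, 2.8, 0, 0, 0, 0], [0.6, 1.97, 0, 0, 0, 0], [0, 0, 0, 0, 0, 0], [0, 0, 0, 0, 0, 0], [0, 0, 0, 0, 0, 0]],
])

```text
t: 18.93
tool_pos: [0.5321, 0.4029, 0.1586]
orientation: [-2.423, -2.0, 0.006]
force: [0.7, 1.2, -1.3]
opening: 0.0454
gripper_force: 20.0
```

>>> arm_command([
  [[0, 0, -2, 0, 0, 0], [0, 0, -2.5, 0, 0, 0], [0, 0, -2.5, 0, 0, 0], [0, 0, 0, 0, 0, 0], [0, 0, 0, 0, 0, 0], [0, 0, 0, 0, 0, 0], [0, 0, 0, 0, 0, 0]],
])

```text
t: 19.52
tool_pos: [0.5346, 0.4039, 0.0937]
orientation: [2.423, 1.999, 0.005]
force: [0.5, 0.4, -1.2]
opening: 0.0457
gripper_force: 20.0
```

>>> arm_command([
  [[0, 0, -1.2, 0, 0, 0], [0, 0, -1.2, 0, 0, 0], [0, 0, -1, 0, 0, 0], [0, 0, -0.7, 0, 0, 0], [0, 0, -0.4, 0, 0, 0], [0, 0, -0.2, 0, 0, 0], [0, 0, 0, 0, 0, 0], [0, 0, 0, 0, 0, 0], [0, 0, 0, 0, 0, 0], [0, 0, 0, 0, 0, 0], [0, 0, 0, 0, 0, 0]],
])

```text
t: 20.43
tool_pos: [0.5336, 0.4036, 0.0447]
orientation: [2.423, 1.999, 0.001]
force: [0.1, -0.6, -1.4]
opening: 0.0456
gripper_force: 20.0
```

>>> arm_command([
  [[0, 0, -0.3, 0, 0, 0], [0, 0, -0.1, 0, 0, 0], [0, 0, 0, 0, 0, 0], [0, 0, 0, 0, 0, 0], [0, 0, 0, 0, 0, 0], [0, 0, 0, 0, 0, 0]],
])

```text
t: 20.93
tool_pos: [0.5334, 0.4035, 0.0403]
orientation: [-2.423, -1.999, -0.0]
force: [0.7, -0.3, -0.2]
opening: 0.0455
gripper_force: 20.0
```

>>> arm_command([
  [[0, 0, 0, 0, 0, 0], [0, 0, 0, 0, 0, 0], [0, 0, 0, 0, 0, 0], [0, 0, 0, 0, 0, 0], [0, 0, 0, 0, 0, 0]],
], gripper=0.8)

```text
t: 21.35
tool_pos: [0.5333, 0.4034, 0.0401]
orientation: [2.423, 1.999, -0.0]
force: [0.3, -0.1, -0.3]
opening: 0.0744
gripper_force: 0.0
```

>>> arm_command([
  [[0, 0, 1, 0, 0, 0], [0, 0, 2.5, 0, 0, 0], [0, 0, 3.5, 0, 0, 0], [0, 0, 3.5, 0, 0, 0], [0, 0, 3, 0, 0, 0], [-0.54, -3.95, 0, 0, 0, 0], [-0.54, -3.95, 0, 0, 0, 0], [-0.54, -3.95, 0, 0, 0, 0], [-0.54, -3.95, 0, 0, 0, 0], [-0.54, -3.95, 0, 0, 0, 0], [-0.54, -3.95, 0, 0, 0, 0], [-0.54, -3.95, 0, 0, 0, 0]],
])

```text
t: 22.35
tool_pos: [0.4951, 0.1253, 0.1761]
orientation: [2.422, 1.999, 0.002]
force: [1.0, -0.2, 0.1]
opening: 0.084
gripper_force: 0.0
```

>>> arm_command([
  [[-0.54, -3.95, 0, 0, 0, 0.6], [-0.54, -3.95, 0, 0, 0, 0.6], [-0.54, -3.95, 0, 0, 0, 0.6], [-0.54, -3.95, 0, 0, 0, 0.6], [-0.54, -3.95, 0, 0, 0, 0.6], [-0.54, -3.95, 0, 0, 0, 0.6], [-0.54, -3.95, 0, 0, 0, 0.8], [-0.46, -3.97, 0, 0, 0, 0], [0, 0, 0, 0, 0, 0], [0, 0, 0, 0, 0, 0], [0, 0, 0, 0, 0, 0], [0, 0, 0, 0, 0, 0]],
])

```text
t: 23.35
tool_pos: [0.4534, -0.1881, 0.1754]
orientation: [-2.344, -2.092, -0.001]
force: [0.4, 0.2, 0.5]
opening: 0.0837
gripper_force: 0.0
```

```bash
python3 - <<'E'
from h import *
eyes.read_camera('scene');s=monitor.read_state();print(s['t'],s['tool_pos'],s['orientation'])
m=eyes.camera_model('wrist');im=eyes.read_camera('wrist');cv2.imwrite('pics/w6.png',im)
t=eyes.read_camera('top');cv2.imwrite('pics/top6.png',t); sc=eyes.read_camera('scene')
cv2.imwrite('pics/c6.png',cv2.hconcat([cv2.resize(t[185:275,70:190],(480,360)),cv2.resize(sc[210:310,445:540],(320,360))]))
K=np.array([[m['fx'],0,m['cx']],[0,m['fy'],m['cy']],[0,0,1]])
for n,p,z in [('oa',(.453,-.1896),.086),('ow',(.3757,-.2852),.1)]: 
    u=cv2.projectPoints(np.array([[*p,z]]),m['rvec'],m['tvec'],K,None)[0].ravel();print(n,u)
    try:
        h=blob(im,'orange',tuple(int(x) for x in u),45); print(cast(cen(h),z,m),cv2.minEnclosingCircle(cast(h,z,m).astype(np.float32)*1000))
    except Exception as e: print(e)
mt=eyes.camera_model('top')
for p,z,px in [(0,.104,(128,215)),(0,.09,(128,215))]: pass
E
```

```text
23.4 [ 0.45343921 -0.18790588  0.17536524] [-2.34276545e+00 -2.09308236e+00 -4.79638224e-04]
oa [319.63560412 243.58359716]
[[ 0.45283888 -0.18845332]] ((453.7552795410156, -188.58828735351562), 17.6414737701416)
ow [235.42864131 375.57303031]
[[ 0.37569474 -0.28715571]] ((376.23211669921875, -285.46759033203125), 18.239809036254883)
```

View pics/c6.png

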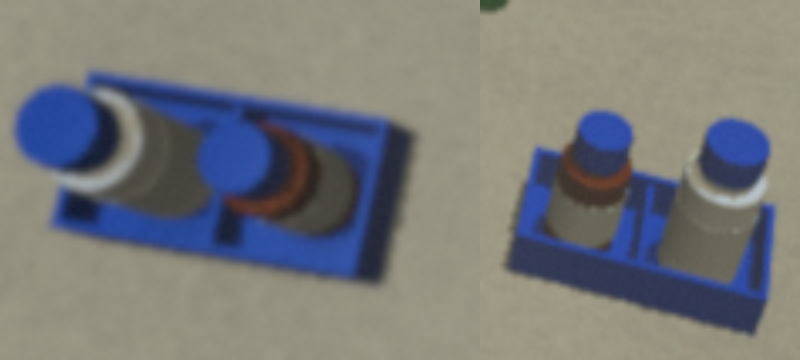

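Both blue-capped bottles stand upright in their own bays, at px (235,160) and (60,128) of the crop. Now orange-amber.

>>> arm_command([
  [[0, -0.1, -2, 0, 0, 0], [0, 0, -3, 0, 0, 0], [0, 0, -3, 0, 0, 0], [0, 0, -3, 0, 0, 0], [0, 0, -2, 0, 0, 0], [0, 0, -1.3, 0, 0, 0], [0, 0, 0, 0, 0, 0], [0, 0, 0, 0, 0, 0], [0, 0, 0, 0, 0, 0]],
])

```text
t: 24.3
tool_pos: [0.454, -0.1903, 0.0333]
orientation: [2.343, 2.091, 0.001]
force: [0.7, -0.0, 0.6]
opening: 0.0837
gripper_force: 0.0
```

>>> arm_command([
  [[0, 0, 0, 0, 0, 0], [0, 0, 0, 0, 0, 0], [0, 0, 0, 0, 0, 0], [0, 0, 0, 0, 0, 0], [0, 0, 0, 0, 0, 0], [0, 0, 0, 0, 0, 0], [0, 0, 0, 0, 0, 0], [0, 0, 0, 0, 0, 0]],
], gripper=-1)

```text
t: 24.97
tool_pos: [0.4531, -0.1903, 0.0322]
orientation: [-2.345, -2.091, 0.0]
force: [-1.0, 0.1, 0.6]
opening: 0.0417
gripper_force: 20.0
```

>>> arm_command([
  [[0, 0, 1, 0, 0, 0], [0, 0, 2, 0, 0, 0], [0, 0, 3, 0, 0, 0], [0, 0, 3, 0, 0, 0], [0, 0, 2.5, 0, 0, 0], [0, 0, 1, 0, 0, 0], [0, 0, 0, 0, 0, 0], [0, 0, 0, 0, 0, 0]],
])

```text
t: 25.63
tool_pos: [0.4531, -0.1903, 0.1568]
orientation: [2.345, 2.091, 0.0]
force: [-0.3, 0.4, -2.3]
opening: 0.0415
gripper_force: 20.0
```

>>> arm_command([
  [[0.7, -1.3, 0, 0, 0, 0], [1.3, -2.5, 0, 0, 0, 0], [1.6, -3, 0, 0, 0, 0], [1.5, -2.9, 0, 0, 0, 0], [1, -1.9, 0, 0, 0, 0], [0.6, -1.04, 0, 0, 0, 0], [0, 0, 0, 0, 0, 0], [0, 0, 0, 0, 0, 0], [0, 0, 0, 0, 0, 0], [0, 0, 0, 0, 0, 0]],
])

```text
t: 26.47
tool_pos: [0.5194, -0.3154, 0.1561]
orientation: [-2.343, -2.09, 0.0]
force: [0.2, -0.3, 0.0]
opening: 0.0418
gripper_force: 20.0
```

```bash
python3 - <<'E'
from h import *
eyes.read_camera('wrist');s=monitor.read_state();m=eyes.camera_model('wrist');im=eyes.read_camera('wrist')
print(s['t'],s['tool_pos'])
K=np.array([[m['fx'],0,m['cx']],[0,m['fy'],m['cy']],[0,0,1]])
d=np.array([.115,.993,0]);x=np.array([.993,-.115,0]);c=np.array([.5165,-.3515,.03])
for a,b in[(1,1),(1,-1),(-1,1),(-1,-1)]:
    u=cv2.projectPoints((c+d*.072*a+x*.037*b)[None],m['rvec'],m['tvec'],K,None)[0].ravel();print(u);cv2.circle(im,tuple(int(t) for t in u),4,(0,255,255),-1)
cv2.imwrite('pics/w7.png',im)
E
```

```text
26.5167 [ 0.51961787 -0.31557077  0.15659442]
[366.09095301 188.29509149]
[276.83229549 188.04760303]
[360.64171278 344.00628502]
[281.04073217 343.76483805]
```

View pics/w7.png

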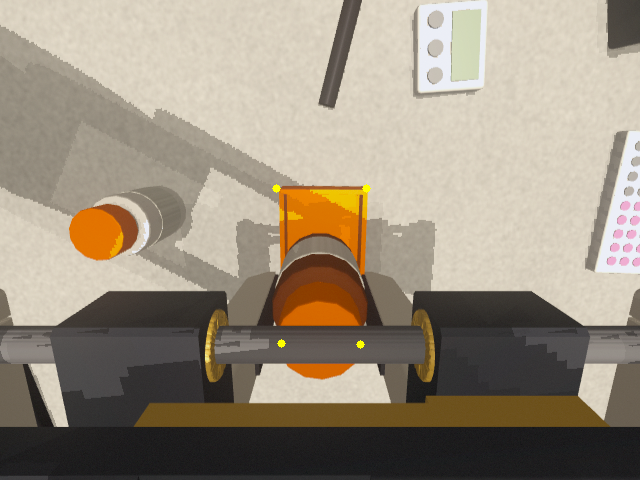

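The projected rim corners match the orange tray at (277,188) and (366,188). Lowering the bottle.

>>> arm_command([
  [[0, 0, -2, 0, 0, 0], [0, 0, -2.5, 0, 0, 0], [0, 0, -2.5, 0, 0, 0], [0, 0, -2, 0, 0, 0], [0, 0, -1.2, 0, 0, 0], [0, 0, -0.8, 0, 0, 0], [0, 0, -0.5, 0, 0, 0], [0, 0, -0.2, 0, 0, 0], [0, 0, 0, 0, 0, 0], [0, 0, 0, 0, 0, 0], [0, 0, 0, 0, 0, 0], [0, 0, 0, 0, 0, 0]],
])

```text
t: 27.57
tool_pos: [0.5207, -0.3171, 0.0412]
orientation: [2.344, 2.09, 0.001]
force: [1.0, 0.3, -0.4]
opening: 0.0416
gripper_force: 20.0
```

>>> arm_command([
  [[0, 0, 0, 0, 0, 0], [0, 0, 0, 0, 0, 0], [0, 0, 0, 0, 0, 0]],
])

```text
t: 27.82
tool_pos: [0.5202, -0.3167, 0.0404]
orientation: [2.345, 2.091, 0.0]
force: [0.2, -0.7, -1.6]
opening: 0.0415
gripper_force: 20.0
```

>>> arm_command([
  [[0, 0, -0.25, 0, 0, 0], [0, 0, -0.1, 0, 0, 0], [0, 0, 0, 0, 0, 0], [0, 0, 0, 0, 0, 0], [0, 0, 0, 0, 0, 0], [0, 0, 0, 0, 0, 0]],
])

```text
t: 28.32
tool_pos: [0.52, -0.3166, 0.0366]
orientation: [-2.345, -2.091, 0.0]
force: [0.4, 0.8, -1.2]
opening: 0.0417
gripper_force: 20.0
```

>>> arm_command([
  [[0, 0, 0, 0, 0, 0], [0, 0, 0, 0, 0, 0], [0, 0, 0, 0, 0, 0], [0, 0, 0, 0, 0, 0], [0, 0, 0, 0, 0, 0]],
], gripper=0.8)

```text
t: 28.73
tool_pos: [0.5202, -0.3167, 0.0368]
orientation: [2.345, 2.091, 0.0]
force: [-0.8, 1.1, 1.0]
opening: 0.0702
gripper_force: 0.0
```

>>> arm_command([
  [[0, 0, 1, 0, 0, 0], [0, 0, 2.5, 0, 0, 0], [0, 0, 3.5, 0, 0, 0], [0, 0, 3.5, 0, 0, 0], [0, 0, 3.3, 0, 0, 0], [-3.6, 0.8, 0, 0, 0, 0], [-3.6, 0.8, 0, 0, 0, 0], [-3.6, 0.8, 0, 0, 0, 0], [-3.6, 0.7, 0, 0, 0, 0], [0, 0, 0, 0, 0, 0], [0, 0, 0, 0, 0, 0], [0, 0, 0, 0, 0, 0]],
])

```text
t: 29.73
tool_pos: [0.3767, -0.2862, 0.1759]
orientation: [2.343, 2.089, 0.001]
force: [0.1, -1.2, 0.3]
opening: 0.0837
gripper_force: 0.0
```

```bash
python3 - <<'E'
from h import *
eyes.read_camera('wrist');s=monitor.read_state();m=eyes.camera_model('wrist');im=eyes.read_camera('wrist')
print(s['t'],s['tool_pos'])
K=np.array([[m['fx'],0,m['cx']],[0,m['fy'],m['cy']],[0,0,1]])
u=cv2.projectPoints(np.array([[.3757,-.2852,.1]]),m['rvec'],m['tvec'],K,None)[0].ravel();print(u)
h=blob(im,'orange',tuple(int(x) for x in u),60); print(cen(h),cast(cen(h),.1,m),cv2.minEnclosingCircle(cast(h,.1,m).astype(np.float32)*1000))
E
```

```text
29.7833 [ 0.37715143 -0.2863045   0.1758542 ]
[317.61311311 244.70643978]
[317.20761103 243.12266799] [[ 0.37554694 -0.28400681]] ((375.4068298339844, -284.27227783203125), 19.280088424682617)
```

>>> arm_command([
  [[-0.05, 0.1, -2, 0, 0, 0], [0, 0, -3, 0, 0, 0], [0, 0, -3, 0, 0, 0], [0, 0, -3, 0, 0, 0], [0, 0, -2, 0, 0, 0], [0, 0, -0.9, 0, 0, 0], [0, 0, 0, 0, 0, 0], [0, 0, 0, 0, 0, 0], [0, 0, 0, 0, 0, 0]],
])

```text
t: 30.58
tool_pos: [0.377, -0.2857, 0.0373]
orientation: [2.343, 2.09, 0.0]
force: [-0.1, -0.4, 0.4]
opening: 0.084
gripper_force: 0.0
```

>>> arm_command([
  [[0, 0, 0, 0, 0, 0], [0, 0, 0, 0, 0, 0], [0, 0, 0, 0, 0, 0], [0, 0, 0, 0, 0, 0], [0, 0, 0, 0, 0, 0], [0, 0, 0, 0, 0, 0], [0, 0, 0, 0, 0, 0]],
], gripper=-1)

```text
t: 31.17
tool_pos: [0.3756, -0.2847, 0.0357]
orientation: [2.345, 2.091, 0.0]
force: [0.8, -0.5, 0.4]
opening: 0.0458
gripper_force: 20.0
```

>>> arm_command([
  [[0, 0, 1, 0, 0, 0], [0, 0, 2, 0, 0, 0], [0, 0, 3, 0, 0, 0], [0, 0, 3, 0, 0, 0], [0, 0, 2.5, 0, 0, 0], [0, 0, 1, 0, 0, 0], [0, 0, 0, 0, 0, 0], [0, 0, 0, 0, 0, 0]],
])

```text
t: 31.83
tool_pos: [0.3755, -0.2846, 0.1602]
orientation: [2.345, 2.091, -0.0]
force: [-0.0, 0.4, -2.4]
opening: 0.0457
gripper_force: 20.0
```

>>> arm_command([
  [[1.1, -0.8, 0, 0, 0, 0], [2.2, -1.6, 0, 0, 0, 0], [2.8, -2.1, 0, 0, 0, 0], [2.8, -2.1, 0, 0, 0, 0], [2.4, -1.8, 0, 0, 0, 0], [1.5, -1.1, 0, 0, 0, 0], [0.9, -0.67, 0, 0, 0, 0], [0, 0, 0, 0, 0, 0], [0, 0, 0, 0, 0, 0], [0, 0, 0, 0, 0, 0], [0, 0, 0, 0, 0, 0], [0, 0, 0, 0, 0, 0]],
])

```text
t: 32.83
tool_pos: [0.5119, -0.3859, 0.1604]
orientation: [-2.344, -2.09, 0.0]
force: [0.3, 0.5, -2.7]
opening: 0.0459
gripper_force: 20.0
```

>>> arm_command([
  [[0, 0, -2, 0, 0, 0], [0, 0, -2.5, 0, 0, 0], [0, 0, -2.5, 0, 0, 0], [0, 0, -1.8, 0, 0, 0], [0, 0, -1.2, 0, 0, 0], [0, 0, -0.8, 0, 0, 0], [0, 0, -0.5, 0, 0, 0], [0, 0, -0.2, 0, 0, 0], [0, 0, 0, 0, 0, 0], [0, 0, 0, 0, 0, 0], [0, 0, 0, 0, 0, 0], [0, 0, 0, 0, 0, 0]],
])

```text
t: 33.83
tool_pos: [0.5132, -0.3868, 0.0467]
orientation: [2.343, 2.09, 0.0]
force: [-0.5, 0.2, -1.8]
opening: 0.0457
gripper_force: 20.0
```

>>> arm_command([
  [[0, 0, 0, 0, 0, 0], [0, 0, 0, 0, 0, 0], [0, 0, 0, 0, 0, 0]],
])

```text
t: 34.08
tool_pos: [0.5127, -0.3864, 0.0458]
orientation: [2.345, 2.091, 0.0]
force: [-0.8, -0.0, -1.4]
opening: 0.0457
gripper_force: 20.0
```

>>> arm_command([
  [[0, 0, -0.35, 0, 0, 0], [0, 0, -0.2, 0, 0, 0], [0, 0, 0, 0, 0, 0], [0, 0, 0, 0, 0, 0], [0, 0, 0, 0, 0, 0], [0, 0, 0, 0, 0, 0]],
])

```text
t: 34.58
tool_pos: [0.5124, -0.3862, 0.0399]
orientation: [-2.344, -2.091, 0.0]
force: [-0.5, -0.3, -1.6]
opening: 0.0456
gripper_force: 20.0
```

>>> arm_command([
  [[0, 0, 0, 0, 0, 0], [0, 0, 0, 0, 0, 0], [0, 0, 0, 0, 0, 0], [0, 0, 0, 0, 0, 0], [0, 0, 0, 0, 0, 0]],
], gripper=0.8)

```text
t: 35.0
tool_pos: [0.5127, -0.3865, 0.0403]
orientation: [2.345, 2.091, 0.0]
force: [0.4, 0.5, 0.7]
opening: 0.0743
gripper_force: 0.0
```

>>> arm_command([
  [[0, 0, 1, 0, 0, 0], [0, 0, 2.5, 0, 0, 0], [0, 0, 3.5, 0, 0, 0], [0, 0, 3.5, 0, 0, 0], [0, 0, 3.5, 0, 0, 0], [-2, 3, 0, 0, 0, 0], [-2, 3, 0, 0, 0, 0], [-2, 3, 0, 0, 0, 0], [-2, 3, 0, 0, 0, 0], [-1, 3, 0, 0, 0, 0], [0, 0, 0, 0, 0, 0], [0, 0, 0, 0, 0, 0]],
])

```text
t: 36.0
tool_pos: [0.4226, -0.2355, 0.1813]
orientation: [2.342, 2.092, 0.001]
force: [0.5, -0.2, -0.4]
opening: 0.0837
gripper_force: 0.0
```

```bash
python3 - <<'E'
from h import *
s=monitor.read_state();print(s['t'],s['tool_pos'])
t=eyes.read_camera('top');sc=eyes.read_camera('scene')
cv2.imwrite('pics/c8.png',cv2.hconcat([cv2.resize(t,(480,360)),cv2.resize(sc[185:290,110:205],(320,360))]))
cv2.imwrite('pics/c8s.png',sc)
E
```

```text
36.0 [ 0.42259041 -0.23545085  0.1812544 ]
```

View pics/c8.png

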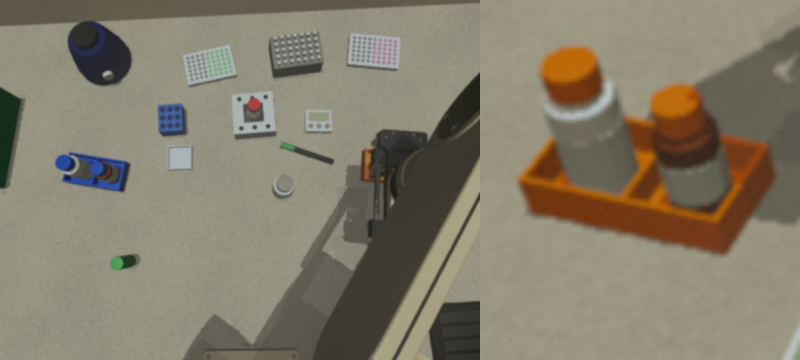

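View pics/c8s.png

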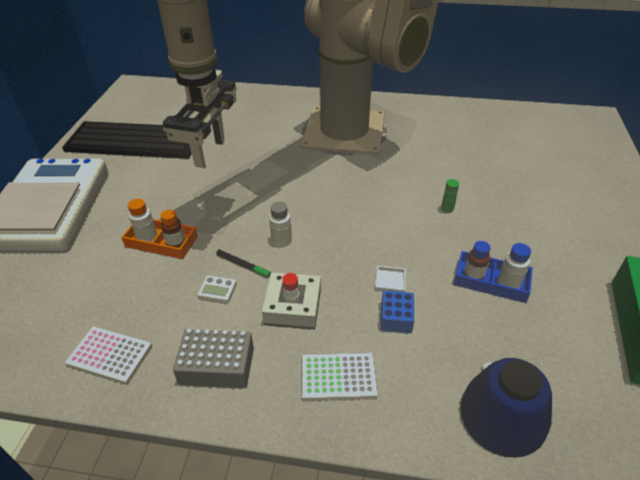

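All four bottles stand upright in the bays of their colour. The vial is in the well at (290,287), the grey bottle is unmoved at (280,222), and the robot touches nothing.

```bash
python3 -c "
from plant import ticket
print(ticket.close_job())"
```

```text
the job is handed in; nothing more can be done
None
```

The job is handed in at 36 s of the 122 s allowed: the final pictures show the vial upright in the cold block's well (placed first), the two blue-capped and two orange-capped bottles upright in their matching trays, one to a bay, and the grey-capped bottle unmoved; no verdict came back from the judge.

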